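# Four mixed-up container lids

## Robot

A 6-joint arm with a two-finger parallel gripper is mounted at the origin on a cart in front of the work surface, level with it; the furniture and walls round the work are solid. World frame = base frame: x ahead of the robot, y to its left, z up, the work surface at z = 0. Lengths are in m, angles in rad, forces in N, time in s.
With the tool pointing down it reaches from about 0.25 to 0.775 m from the base axis. Payload 4 kg.
Tool frame: the origin (TCP) lies midway between the tips of the shut fingers; the grasp point (between the pads) lies 19 mm behind it (robot.tcp_to_grasp is the z of the grasp point in the tool frame, in m); z points along the fingers, y is the line along which they close (so a half turn about z gives the same grasp; the last joint's range is limited). The gripper opens to 94 mm and grips with 3 to 60 N. Pads are 16 mm wide; open, the fingers measure 119 mm over their backs; the gripper's body (75 mm by 177 mm) begins 78 mm behind the grasp point.
Start: joints at [1.098, 0.087, 1.371, -0, 1.684, -0.103], TCP at [0.199, 0.513, 0.206] pointing down, gripper open.
Joint ranges: [-3.1, 3.1], [-0.76, 2.03], [0.27, 2.55], [-1.08, 4.22], [0.17, 2.65], [-2.57, 2.57]. Speed limits (rad/s): [2.79, 2.79, 3.14, 3.14, 3.14, 3.14].

## Interface

Orientations are given as [roll, pitch, yaw] about the fixed x, y, z axes, in that order (R = Rz(yaw) Ry(pitch) Rx(roll)).
In Python, from bench import robot gives the robot as it stands. The module is installed in compiled form; this text tells all that it offers.
- The arm moves only by the tool move_arm, never from a script. Its argument "motion" is one flat list of numbers, 7 for each row, row after row: the turn, a rotation vector about the tool's x, y, z in units of 45 degrees (1.0 is 45 degrees), then the shift along the tool's x, y, z in units of 100 mm (1.0 is 100 mm), then the opening, from 0 (shut) to 1 (fully open). A call has 1 to 12 rows; each row shifts and turns the commanded pose from where the row before left it, along the tool's axes as they then stand; what a row does not reach is not made up. A row lasts 1/12 s, in which the tool goes at most 41.7 mm and 7.16 degrees, less where a joint would pass 70% of its speed; a pose out of reach is approached as far as the arm can. A call with a number of a shift or a turn outside -1 to 1 is refused whole. A call with a gripper value outside its range is refused whole. The fingers move at their own pace and stop on an object; the grip force is fixed at half the most. Time passes only in rows, so rows that do not move let the fingers close. It gives the time, the measured TCP pose, the force, the opening and the grip force at its end, in the units of the state.
- robot.get_obs(): the state, without advancing time (a new reading comes with each control period).
- robot.snapshot(name): name is "side" or "top"; returns the picture (384x512x3 uint8, red, green, blue); there is no depth.
- robot.get_calibration(name): a dict with "fx", "fy", "cx", "cy" (pixels), "k1" (the pictures are not rectified: a ray, as slopes to the right and down, at radius r is drawn at 1 + k1 r^2 times it, then the intrinsics apply), "R" (3x3) and "t" (3): a world point X has camera coordinates R X + t. Camera axes: x right, y down, z forward; pixel columns grow to the right and rows downward; lengths in m; the calibration is good to about 2 mm. A picture is of the moment at which its call begins. get_calibration takes no time and is no camera call.
- robot.close_job(): hands the job in; it is judged then, once.
The state is a dict: "time": time; "joint_positions": joint angles; "qvel": joint speeds; "joint_torque": joint torques, N m; "tool_pos": TCP position; "ee_rot": TCP orientation; "wrist_force": force on the tool from outside, world axes, zero at the start; "wrist_torque": the same for the moment, N m; "width": finger opening in m; "finger_force": force on a finger pad.
Only numpy, scipy, OpenCV 4.12 (cv2) and the standard library are available. Lean on these libraries where they do the work, as an engineer would, in place of code of your own. Each camera call takes 0.05 s, during which the arm holds its last target. There are 200 camera calls.

## Task

After the washing-up every lid was put on the wrong storage container: put each of the four lids on the container whose shape it fits, sunk in so that its plate lies flat on the rim all round. No container is free, so park a lid on the bare worktop when you need to; leave the containers, the mug and the oil bottle standing where they are.

Things in the scene. Friction and masses are not known exactly. Their poses are not given: they have to be found in the camera images.
- container_round: round storage container of white stoneware, 110 mm in diameter, 80 mm high, with a round mouth 100 mm across; open inside, 74 mm deep, wall 5 mm; empty, about 0.9 kg, stands loose on the worktop. Origin: centre of its underside; own z up. Turning it does not matter.
- container_square: square storage container of white stoneware, 98 x 98 mm with rounded corners, 80 mm high, with a square mouth 88 mm wide; open inside, 74 mm deep, wall 5 mm; empty, about 0.9 kg, stands loose on the worktop. Origin: centre of its underside; own z up.
- container_oblong: oblong storage container of white stoneware, 60 mm (along its own x) by 140 mm (along its own y), 80 mm high, with a rectangular mouth 50 x 130 mm; open inside, 74 mm deep, wall 5 mm; empty, about 0.9 kg, stands loose on the worktop. Origin: centre of its underside; own z up.
- container_oval: oval storage container of white stoneware, 66 mm (along its own x) by 146 mm (along its own y), with half-round ends, 80 mm high, with a long oval mouth 56 x 136 mm with half-round ends; open inside, 74 mm deep, wall 5 mm; empty, about 0.9 kg, stands loose on the worktop. Origin: centre of its underside; own z up.
- lid_round: wooden lid of the round container: round, 110 mm across, with a round plug 92 mm across, 12 mm deep, tapered below, 4 mm play round it; plate 9 mm thick; a round knob 25 mm wide, 21 to 47 mm above the origin. Origin: centre of the plug's underside, z up; 68 mm above its container's origin when seated, 80 mm on a wrong rim. Fits at any turn. 0.13 kg.
- lid_square: wooden lid of the square container: square, 98 x 98 mm, with a square plug 80 mm wide, 12 mm deep, tapered below, 4 mm play round it; plate 9 mm thick; a bar grip 16 mm (own x) by 48 mm (own y), 21 to 47 mm above the origin. Origin: centre of the plug's underside, z up; 68 mm above its container's origin when seated, 80 mm on a wrong rim. Fits at any quarter turn. 0.13 kg.
- lid_oblong: wooden lid of the oblong container: rectangular, 60 (own x) x 140 mm (own y), plug 42 x 122 mm, 12 mm deep, tapered below, 4 mm play round it; plate 9 mm thick; a bar grip 16 mm (own x) by 48 mm (own y), 21 to 47 mm above the origin. Origin: centre of the plug's underside, z up; 68 mm above its container's origin when seated, 80 mm on a wrong rim. Fits at any half turn. 0.13 kg.
- lid_oval: wooden lid of the oval container: 66 (own x) x 146 mm (own y) with half-round ends, plug alike 48 x 128 mm, 12 mm deep, tapered below, 4 mm play round it; plate 9 mm thick; a bar grip 16 mm (own x) by 48 mm (own y), 21 to 47 mm above the origin. Origin: centre of the plug's underside, z up; 68 mm above its container's origin when seated, 80 mm on a wrong rim. Fits at any half turn. 0.13 kg.
- oil_bottle: bystander: dark green square-shouldered glass oil bottle with a red cap, 61 x 61 x 267 mm, standing behind the containers. Origin: centre of its underside.
- mug: bystander: white speckled mug, 81 mm across, 120 mm with its handle, 94 mm high, standing behind the containers. Origin: centre of its underside. The worktop between the containers and the robot, x 0.36 to 0.50 and y -0.30 to 0.35, is bare except for the containers: a lid can be parked there.
Things that resemble listed ones, but are neither listed nor needed, are in the scene too. Leave any green look-alike of the container_round alone.

How it is judged:
By the outcome, as a careful person would: the job done as asked, in the order asked, and still so for the second after the job is handed in, with the robot touching nothing.
It also fails if it takes over 120 s, if anything falls off the work surface, if the arm or the gripper's body presses on something with over 40 N, if the wrist force passes 120 N, or if a joint passes its speed limit or range.

## Working session

There is one attempt and no reset: what is moved stays moved. The work goes in short steps, Python scripts to look and compute and a tool call to move; the robot and the scene stay as the last step left them, time stands still between calls to the robot, and variables do not carry over. Pictures are saved under pics/ and viewed, at most 15 in all, crops included, and the job is handed in when it is done.

Besides the shell and the picture viewer there is one more tool, called as name(argument=value, ...) on one line, values as JSON. move_arm: Moves the arm, as the interface text tells. Shifts and turns lie within -1 to 1; 1 stands for 100 mm of shift or 45 degrees of turn. Its arguments: {"type":"object","properties":{"motion":{"type":"array","items":{"type":"number"}}},"required":["motion"]}

```bash
mkdir -p pics; python3 - <<'E'
from bench import robot
import cv2
print(robot.get_obs())
for n in("top","side"):
    cv2.imwrite(f"pics/{n}0.png",robot.snapshot(n)[:,:,::-1]); print(robot.get_calibration(n))
print(robot.tcp_to_grasp)
E
```

```text
{'time': 0.0, 'joint_positions': array([ 1.09786540e+00,  8.79426939e-02,  1.37222248e+00, -3.06996005e-05,
        1.68357838e+00, -1.03112688e-01]), 'qvel': array([ 8.39748749e-04,  1.10125794e-03, -9.02044796e-05,  7.80547852e-04,
        5.39328854e-04,  1.94618701e-04]), 'joint_torque': array([-6.93080092e-04, -3.40175414e+01, -3.02432084e+01,  7.19077815e-02,
        3.25508905e-02, -1.43550951e-04]), 'tool_pos': array([0.19857132, 0.51232965, 0.20432701]), 'ee_rot': array([-3.13945004e+00, -1.91042338e-04,  2.77177078e+00]), 'wrist_force': array([-0.46725551,  0.81893478,  0.5098583 ]), 'wrist_torque': array([-0.02422276, -0.01909369,  0.0102211 ]), 'finger_force': 0.0, 'width': 0.09431320077104341}
{'fx': 480.61959254787337, 'fy': 480.61959254787337, 'cx': 258.38126887560287, 'cy': 191.94507408483182, 'k1': 0.028214650220800132, 'R': array([[ 0.45150036, -0.89219265,  0.01181963],
       [-0.68673099, -0.35592171, -0.63381407],
       [ 0.56969112,  0.27805038, -0.77339512]]), 't': array([-0.23914284,  0.4423306 ,  1.36892894])}
{'fx': 394.7461799293215, 'fy': 394.7461799293215, 'cx': 257.25676521649206, 'cy': 190.8756512985394, 'k1': 0.03417443033242958, 'R': array([[-0.98120143, -0.19264109, -0.01153985],
       [-0.12043876,  0.65797385, -0.7433471 ],
       [ 0.15079212, -0.72798339, -0.66880634]]), 't': array([0.56785951, 0.11425706, 1.3687081 ])}
-0.0188
```

View pics/top0.png

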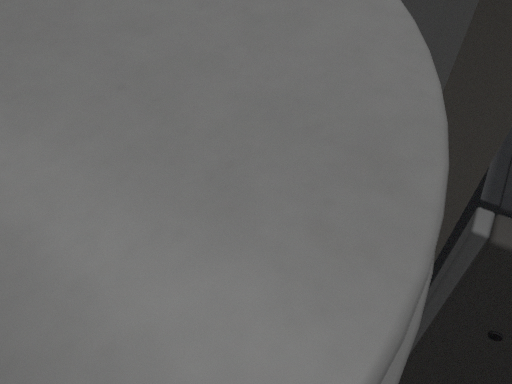

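View pics/side0.png

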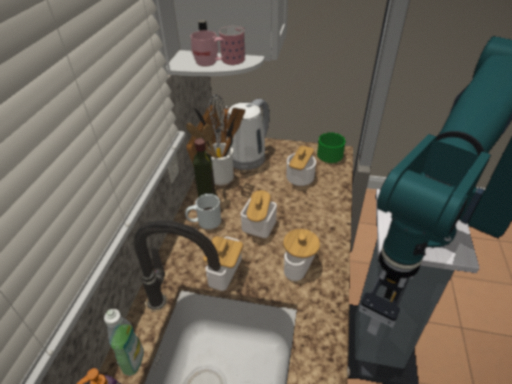

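The side view shows four lidded containers at about (222,262), (298,252), (259,213) and (301,165). The green look-alike is at (331,148), the mug at (206,211) and the bottle at (203,170). The top view is blocked by a grey disc. I'll zoom in on the side view.

```bash
python3 - <<'E'
import cv2
im=cv2.imread("pics/side0.png")[130:300,170:360]
cv2.imwrite("pics/c0.png",cv2.resize(im,None,fx=3.5,fy=3.5,interpolation=cv2.INTER_CUBIC))
E
```

```text
(no output)
```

View pics/c0.png

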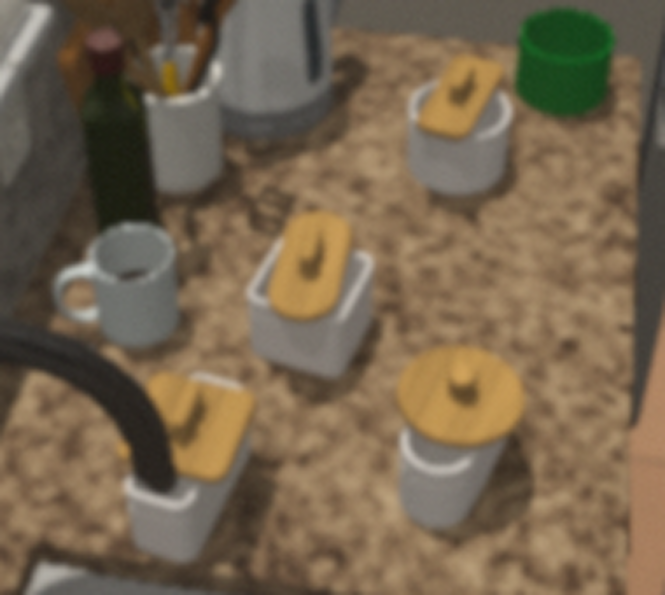

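```bash
cat > h.py <<'E'
from bench import robot
import cv2, numpy as np
def ray(n,uv):
    c=robot.get_calibration(n); K=np.array([[c['fx'],0,c['cx']],[0,c['fy'],c['cy']],[0,0,1.]])
    p=cv2.undistortPoints(np.array(uv,float).reshape(-1,1,2),K,np.array([c['k1'],0,0,0,0.]))[:,0]
    d=np.c_[p,np.ones(len(p))]@c['R']; return -c['R'].T@c['t'],d
def cast(n,uv,h,ax=2):
    C,d=ray(n,uv); return C+d*((h-C[ax])/d[:,ax])[:,None]
def proj(n,X):
    c=robot.get_calibration(n); q=np.atleast_2d(X)@c['R'].T+c['t']; s=q[:,:2]/q[:,2:]
    s=s*(1+c['k1']*(s**2).sum(1,keepdims=True)); return s*[c['fx'],c['fy']]+[c['cx'],c['cy']]
def lids(im):
    hsv=cv2.cvtColor(im,cv2.COLOR_RGB2HSV)
    return cv2.inRange(hsv,(12,110,90),(28,255,255))
E
python3 - <<'E'
from h import *
im=cv2.imread("pics/side0.png")[:,:,::-1].copy()
m=lids(im); n,l,s,c=cv2.connectedComponentsWithStats(m)
for i in range(1,n):
    if s[i,4]>80: print(s[i],c[i],cast("side",[c[i]],.1)[0].round(3))
cv2.imwrite("pics/m0.png",m)
print("container bottoms",cast("side",[[222,288],[295,279],[258,236],[301,184]],0).round(3))
print("faucet base",cast("side",[[156,304]],0).round(3))
y=cast("side",[[156,304]],0)[0,1]
print("spout",cast("side",[[140,235],[165,224],[190,230],[210,250],[216,270]],y,1).round(3))
E
```

```text
[290 145  24  25 375] [301.45866667 156.4       ] [ 0.442 -0.179  0.1  ]
[247 189  25  32 577] [258.40381282 204.60658579] [0.552 0.109 0.1  ]
[ 344  192   32  113 1088] [361.07628676 254.55238971] [0.22 0.26 0.1 ]
[ 415  223   97  161 9159] [472.80554646 324.66000655] [-0.046  0.43   0.1  ]
[282 227  39  31 916] [301.45414847 242.26200873] [0.395 0.245 0.1  ]
[211 235  33  33 656] [226.93597561 250.11432927] [0.607 0.316 0.1  ]
[ 76 368  31  16 305] [ 92.73770492 377.26885246] [0.812 0.724 0.1  ]
[345 379  30   5 110] [357.47272727 381.31818182] [0.229 0.622 0.1  ]
container bottoms [[ 0.612  0.38   0.   ]
 [ 0.401  0.308  0.   ]
 [ 0.545  0.158  0.   ]
 [ 0.432 -0.135  0.   ]]
faucet base [[0.785 0.467 0.   ]]
spout [[0.768 0.467 0.302]
 [0.696 0.467 0.353]
 [0.638 0.467 0.345]
 [0.597 0.467 0.284]
 [0.589 0.467 0.209]]
```

View pics/m0.png

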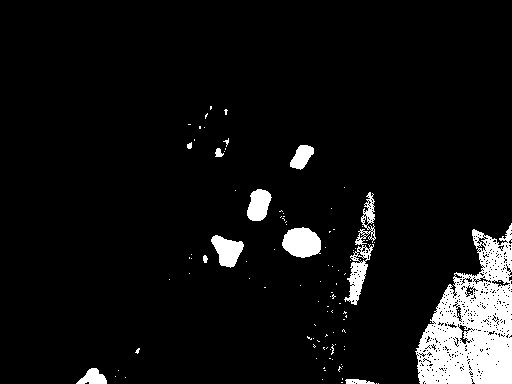

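```bash
cat >> h.py <<'E'
def measure(n,m,seed,h):
    """hull centroid, size and heading of the mask blob at seed, cast onto z=h"""
    k,l,s,c=cv2.connectedComponentsWithStats(m)
    i=min((i for i in range(1,k) if s[i,4]>60),key=lambda i:np.hypot(*(c[i]-seed)))
    cn=max(cv2.findContours((l==i).astype('u1'),cv2.RETR_EXTERNAL,cv2.CHAIN_APPROX_NONE)[0],key=len)
    P=cast(n,cn[:,0],h)[:,:2]
    H=cv2.convexHull((P*1e4).astype(np.float32)); M=cv2.moments(H)
    ctr=np.array([M['m10'],M['m01']])/M['m00']/1e4
    (_,_),(w,g),a=cv2.minAreaRect(H)
    if w>g: w,g,a=g,w,a-90
    return ctr.round(4),(round(w/10),round(g/10)),round((a+90)%180,1)   # long axis heading deg
E
python3 - <<'E'
from h import *
im=cv2.imread("pics/side0.png")[:,:,::-1].copy()
m=lids(im)
for nm,s in dict(oblong=(301,156),oval=(258,205),round=(301,242),square=(227,250)).items(): print(nm,measure("side",m,s,.0965))
E
```

```text
oblong (array([ 0.4416, -0.1858]), (66, 154), 75.9)
oval (array([0.5535, 0.1017]), (72, 151), 94.2)
round (array([0.3951, 0.2401]), (116, 116), 29.2)
square (array([0.6093, 0.3097]), (102, 103), 172.6)
```

move_arm(motion=[0,0,0,-0.34,-0.22,0,1,0,0,0,-0.34,-0.22,0,1,0,0,0,-0.34,-0.22,0,1,0,0,0,-0.34,-0.22,0,1,0,0,0,-0.34,-0.22,0,1,0,0,0,-0.34,-0.22,0,1,0,0,0,-0.34,-0.22,0,1,0,0,0,-0.34,-0.22,0,1])

```text
time: 0.77
tool_pos: [0.3892, 0.2486, 0.2051]
ee_rot: [-3.141, -0.0, 2.772]
wrist_force: [0.5, 0.5, 0.1]
width: 0.0941
finger_force: 0.0
```

```bash
python3 - <<'E'
from h import *
for n in("top","side"): cv2.imwrite(f"pics/{n}1.png",robot.snapshot(n)[:,:,::-1])
a=[cv2.imread(f"pics/{n}1.png") for n in("top","side")]
cv2.imwrite("pics/b1.png",cv2.resize(np.hstack(a),(800,300),interpolation=cv2.INTER_AREA))
E
```

```text
(no output)
```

View pics/b1.png

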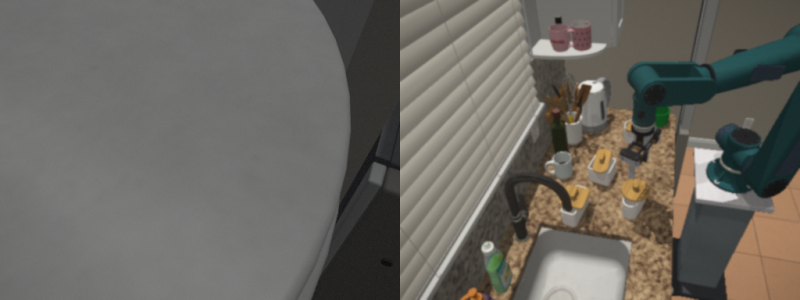

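```bash
python3 - <<'E'
from h import *
print(cast("side",[[302,233.5]],.125).round(4))
print(cast("side",[[303.5,153.2]],.127).round(4), "oblong bar far-top?")
im=cv2.imread("pics/side1.png"); o=robot.get_obs(); print(o['tool_pos'],proj("side",o['tool_pos']))
c=cv2.resize(im[150:290,230:350],None,fx=4,fy=4,interpolation=cv2.INTER_CUBIC)
p=(proj("side",o['tool_pos'])[0]-[230,150])*4; cv2.circle(c,(int(p[0]),int(p[1])),4,(255,0,255),-1)
p=(proj("side",[.3951,.2401,.101])[0]-[230,150])*4; cv2.circle(c,(int(p[0]),int(p[1])),4,(255,0,255),-1)
cv2.imwrite("pics/c1.png",c)
E
```

```text
[[0.3959 0.2328 0.125 ]]
[[ 0.4342 -0.1635  0.127 ]] oblong bar far-top?
[0.39139718 0.24585815 0.20483924] [[304.9005447  218.09860526]]
```

View pics/c1.png

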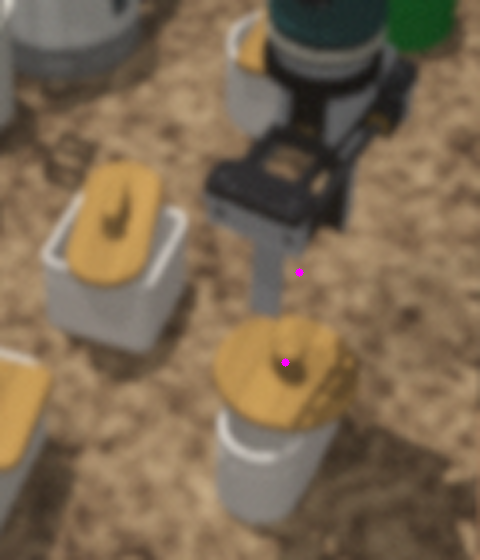

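The gripper hangs above the round lid, whose knob is at about (302,233), and the TCP projection agrees with the fingers. Next I grasp the round lid.

move_arm(motion=[0,0,0,-0.06,-0.06,0.2,1,0,0,0,0,0,0.2,1,0,0,0,0,0,0.2,1,0,0,0,0,0,0.2,1,0,0,0,0,0,0.1,1,0,0,0,0,0,0.09,1,0,0,0,0,0,0,1,0,0,0,0,0,0,1])

```text
time: 1.53
tool_pos: [0.3921, 0.2431, 0.1067]
ee_rot: [3.141, -0.0, 2.772]
wrist_force: [0.0, 0.1, -0.5]
width: 0.0941
finger_force: 0.0
```

move_arm(motion=[0,0,0,0,0,0,0,0,0,0,0,0,0,0,0,0,0,0,0,0,0,0,0,0,0,0,0,0,0,0,0,0,0,0,0,0,0,0,0,0,0,0,0,0,0,0,0,0,0,0,0,0,0,0,0,0])

```text
time: 2.2
tool_pos: [0.3922, 0.2426, 0.1065]
ee_rot: [3.141, 0.0, 2.772]
wrist_force: [-0.3, 0.8, -0.0]
width: 0.0439
finger_force: 0.0
```

move_arm(motion=[0,0,0,0,0,0,0,0,0,0,0,0,0,0,0,0,0,0,0,0,0,0,0,0,0,0,0,0,0,0,0,0,0,0,0,0,0,0,0,0,0,0])

```text
time: 2.7
tool_pos: [0.3923, 0.2428, 0.1065]
ee_rot: [3.141, 0.0, 2.772]
wrist_force: [-0.1, 1.6, -0.0]
width: 0.0243
finger_force: 30.0
```

```bash
python3 - <<'E'
from h import *
for i in range(4): print(robot.get_obs()['tool_pos'],robot.get_obs()['width'])
E
```

```text
[0.39227962 0.24277919 0.10650146] 0.024297425748954805
[0.39227962 0.24277919 0.10650146] 0.024297425748954805
[0.39227962 0.24277919 0.10650146] 0.024297425748954805
[0.39227962 0.24277919 0.10650146] 0.024297425748954805
```

move_arm(motion=[0,0,0,0,0,-0.1,0,0,0,0,0,0,-0.2,0,0,0,0,0,0,-0.2,0,0,0,0,-0.14,-0.29,-0.1,0,0,0,0,-0.14,-0.29,0,0,0,0,0,-0.14,-0.29,0,0,0,0,0,-0.14,-0.29,0,0,0,0,0,-0.14,-0.29,0,0,0,0,0,-0.14,-0.29,0,0,0,0,0,-0.14,-0.29,0,0,0,0,0,0,0,0,0,0,0,0,0,0,0,0])

```text
time: 3.7
tool_pos: [0.4101, 0.0166, 0.1668]
ee_rot: [3.141, -0.0, 2.768]
wrist_force: [0.6, 0.7, -1.3]
width: 0.0246
finger_force: 30.0
```

```bash
python3 - <<'E'
from h import *
im=robot.snapshot("side"); cv2.imwrite("pics/side2.png",im[:,:,::-1]); o=robot.get_obs(); print(o['tool_pos'],o['width'])
m=lids(im); h=o['tool_pos'][2]-.0265+.0165
s=proj("side",[*o['tool_pos'][:2],h])[0]; print(s,measure("side",m,s,h))
cv2.imwrite("pics/c2.png",cv2.resize(im[140:300,190:370,::-1],None,fx=3.5,fy=3.5,interpolation=cv2.INTER_CUBIC))
E
```

```text
[0.41004924 0.01771912 0.16674711] 0.024252171639847286
[305.48212173 178.84534404] (array([0.4149, 0.0139]), (118, 125), 169.4)
```

View pics/c2.png

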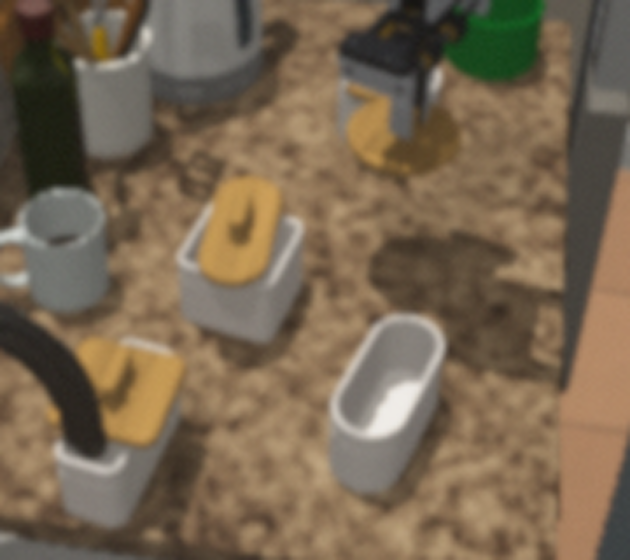

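The oval container is now empty, with its rim running from about c2 (418,313) to (365,437). The round lid is in hand above the bare worktop, so I park it.

move_arm(motion=[0,0,0,0,0,0.3,0,0,0,0,0,0,0.3,0,0,0,0,0,0,0.3,0,0,0,0,0,0,0.3,0,0,0,0,0,0,0.1,0,0,0,0,0,0,0.06,0,0,0,0,0,0,0.03,0,0,0,0,0,0,0,0,0,0,0,0,0,0,0.5,0,0,0,0,0,0,0.6,0,0,0,0,0,-0.2,0.8,0,0,0,0,0,-0.3,1])

```text
time: 4.75
tool_pos: [0.4085, 0.0181, 0.0766]
ee_rot: [-3.14, -0.004, 2.772]
wrist_force: [-0.1, -0.8, 0.3]
width: 0.0474
finger_force: 0.0
```

```bash
cat >> h.py <<'E'
from scipy.optimize import least_squares
DIM=dict(oblong=(.03,.07,.004),square=(.049,.049,.008),oval=(.033,.073,.033),round=(.055,.055,.055)) # half x, half y, corner radius
def blob(m,seed):
    k,l,s,c=cv2.connectedComponentsWithStats(m)
    i=min((i for i in range(1,k) if s[i,4]>60),key=lambda i:np.hypot(*(c[i]-seed)))
    return np.vstack([q[:,0] for q in cv2.findContours((l==i).astype('u1'),cv2.RETR_EXTERNAL,cv2.CHAIN_APPROX_NONE)[0]])
def fit(n,m,seed,h,kind,ctr,ang,half=80,e=None):
    """top-edge outline from the supports on the side away from the camera; heading = own y"""
    P=cast(n,blob(m,seed),h)[:,:2]; C,_=ray(n,[[0,0]])
    a0=np.degrees(np.arctan2(*(np.array(ctr)-C[:2])[::-1]))
    t=np.radians(a0+np.arange(-half,half+1,4)); N=np.c_[np.cos(t),np.sin(t)]; S=(P@N.T).max(0)
    hx,hy,r=DIM[kind]
    def res(v):
        y=np.array([np.cos(v[2]),np.sin(v[2])]); x=np.array([y[1],-y[0]])
        M=(hx-r)*abs(N@x)+(hy-r)*abs(N@y)+r+(v[3] if e is None else e)
        return S-N@v[:2]-M-(0 if kind!="round" else 0*v[2])
    s=least_squares(res,[*ctr,np.radians(ang),0.],x_scale=[.01,.01,.1,.002],loss='soft_l1',f_scale=.002)
    v=s.x; return v[:2].round(4),round(np.degrees(v[2]),1),"dil mm",round(v[3]*1e3,1),"rms mm",round(1e3*np.sqrt((res(v)**2).mean()),1)
def white(im):
    hsv=cv2.cvtColor(im,cv2.COLOR_RGB2HSV)
    return cv2.morphologyEx(cv2.inRange(hsv,(0,0,95),(179,45,255)),cv2.MORPH_OPEN,np.ones((3,3)))
E
python3 - <<'E'
from h import *
im=cv2.imread("pics/side0.png")[:,:,::-1].copy(); m=lids(im)
for k,s,c,a in (("oblong",(301,156),(.442,-.186),76),("oval",(258,205),(.553,.102),94),("round",(301,242),(.395,.24),0),("square",(227,250),(.609,.31),83)):
    print(k,fit("side",m,s,.101,k,c,a))
im=cv2.imread("pics/side2.png")[:,:,::-1].copy(); m=white(im)
print("cont oval",fit("side",m,(300,255),.08,"oval",(.395,.255),75))
print(cv2.boundingRect(blob(m,(300,255)).astype(np.int32)))
E
```

```text
oblong (array([ 0.4427, -0.1834]), np.float64(78.2), 'dil mm', np.float64(-4.8), 'rms mm', np.float64(2.3))
oval (array([0.5495, 0.106 ]), np.float64(98.0), 'dil mm', np.float64(0.8), 'rms mm', np.float64(0.7))
round (array([0.3962, 0.2399]), np.float64(4.0), 'dil mm', np.float64(0.4), 'rms mm', np.float64(1.0))
square (array([0.6199, 0.313 ]), np.float64(85.5), 'dil mm', np.float64(-5.3), 'rms mm', np.float64(2.6))
cont oval (array([0.3961, 0.246 ]), np.float64(74.1), 'dil mm', np.float64(0.7), 'rms mm', np.float64(0.7))
(284, 230, 33, 51)
```

move_arm(motion=[0,0,0,0,0,-0.4,1,0,0,0.154,0,0,-0.4,1,0,0,0.154,0,0,-0.4,1,0,0,0.154,0,0,0,1,0,0,0.154,0,0,0,1,0,0,0.154,0,0,0,1,0,0,0.154,0,0,0,1,0,0,0.154,0,0,0,1,0,0,0.154,0,0,0,1,0,0,0.154,0,0,0,1,0,0,0,0,0,0,1,0,0,0,0,0,0,1])

```text
time: 5.75
tool_pos: [0.4107, 0.0179, 0.1987]
ee_rot: [3.139, 0.0, 1.686]
wrist_force: [-0.4, 0.5, -0.2]
width: 0.0943
finger_force: 0.0
```

```bash
cat >> h.py <<'E'
def delta(x,y,z,head=None):
    """shift in tool units to a world target, turn (units) to bring tool y to heading (mod 180)"""
    o=robot.get_obs(); w=o['ee_rot'][2]; p=o['tool_pos']; d=np.array([x,y,z])-p
    ty=np.degrees(w)-90
    print("tcp",p.round(4),"tool y head",round(ty%180,1),"shift units",(10*np.array([np.cos(w)*d[0]+np.sin(w)*d[1],np.sin(w)*d[0]-np.cos(w)*d[1],-d[2]])).round(3))
    if head is not None: print("turn units",round(-((head-ty+90)%180-90)/45,3),"j6",o['joint_positions'][5].round(2))
E
sed -i 's/.07,.004)/.07,.012)/;s/.049,.008)/.049,.014)/' h.py
python3 - <<'E'
from h import *
delta(.5515,.104,.1055,6)
im=robot.snapshot("side"); cv2.imwrite("pics/side3.png",im[:,:,::-1]); m=lids(im)
for s,k,c,a in (((301,156),"oblong",(.442,-.186),76),((227,250),"square",(.609,.31),83),((258,205),"oval",(.553,.102),94)):
    for im in (robot.snapshot("side"),cv2.imread("pics/side0.png")[:,:,::-1].copy()):
        print(k,fit("side",lids(im),s,.101,k,c,a))
    print(fit("side",lids(im),s,.101,k,c,a,80,.0008))
print("parked round",fit("side",m,proj("side",[.41,.018,.02])[0],.021,"round",(.41,.018),0))
E
```

```text
tcp [0.4107 0.0179 0.1987] tool y head 6.6 shift units [0.694 1.498 0.932]
turn units 0.014 j6 -0.21
oblong (array([ 0.4279, -0.1756]), np.float64(94.8), 'dil mm', np.float64(-0.2), 'rms mm', np.float64(0.7))
oblong (array([ 0.442 , -0.1839]), np.float64(78.6), 'dil mm', np.float64(-2.7), 'rms mm', np.float64(1.4))
(array([ 0.4408, -0.1791]), np.float64(80.1), 'dil mm', np.float64(0.0), 'rms mm', np.float64(1.9))
square (array([0.6197, 0.3127]), np.float64(85.5), 'dil mm', np.float64(-3.6), 'rms mm', np.float64(2.7))
square (array([0.6197, 0.3129]), np.float64(85.5), 'dil mm', np.float64(-3.5), 'rms mm', np.float64(2.7))
(array([0.6188, 0.3182]), np.float64(83.7), 'dil mm', np.float64(0.0), 'rms mm', np.float64(3.8))
oval (array([0.5528, 0.1069]), np.float64(93.0), 'dil mm', np.float64(0.9), 'rms mm', np.float64(0.6))
oval (array([0.5495, 0.106 ]), np.float64(98.0), 'dil mm', np.float64(0.8), 'rms mm', np.float64(0.7))
(array([0.5541, 0.1065]), np.float64(91.3), 'dil mm', np.float64(0.0), 'rms mm', np.float64(0.7))
parked round (array([0.4137, 0.0133]), np.float64(-0.2), 'dil mm', np.float64(-0.3), 'rms mm', np.float64(0.8))
```

```bash
python3 - <<'E'
from h import *
print(cast("side",[[206,195],[205,228],[197,228]],0).round(3))
E
```

```text
[[ 0.778 -0.008  0.   ]
 [ 0.732  0.155  0.   ]
 [ 0.76   0.16   0.   ]]
```

move_arm(motion=[0,0,0.047,0,0,0,1,0,0,0,0.157,0.296,0,1,0,0,0,0.157,0.296,0,1,0,0,0,0.157,0.296,0,1,0,0,0,0.157,0.296,0,1,0,0,0,0.157,0.296,0,1,0,0,0,0,0,0.25,0.9,0,0,0,0,0,0.25,0.8,0,0,0,0,0,0.25,0.7,0,0,0,0,0,0.1,0.6,0,0,0,0,0,0.08,0.6,0,0,0,0,0,0,0.5])

```text
time: 6.95
tool_pos: [0.551, 0.1073, 0.103]
ee_rot: [-3.139, -0.0, 1.647]
wrist_force: [-0.1, 0.3, 0.1]
width: 0.0574
finger_force: 0.0
```

move_arm(motion=[0,0,0,0,0,0,0.2,0,0,0,0,0,0,0,0,0,0,0,0,0,0,0,0,0,0,0,0,0,0,0,0,0,0,0,0,0,0,0,0,0,0,0,0,0,0,0,0,0,0,0,0,0,0,0,0,0])

```text
time: 7.62
tool_pos: [0.5524, 0.1074, 0.1051]
ee_rot: [3.14, 0.0, 1.646]
wrist_force: [1.2, 0.4, 2.8]
width: 0.0154
finger_force: 29.9
```

move_arm(motion=[0,0,0,0,0,-0.1,0,0,0,0,0,0,-0.2,0,0,0,0,0,0,-0.3,0,0,0,0,0.3,-0.25,-0.1,0,0,0,0,0.3,-0.25,0,0,0,0,0,0.3,-0.25,0,0,0,0,0,0,0,0,0,0,0,0,0,0,0,0])

```text
time: 8.28
tool_pos: [0.469, 0.1926, 0.175]
ee_rot: [3.141, 0.0, 1.65]
wrist_force: [0.6, -0.4, -1.0]
width: 0.0153
finger_force: 29.9
```

```bash
python3 - <<'E'
from h import *
im=robot.snapshot("side"); cv2.imwrite("pics/side4.png",im[:,:,::-1]); o=robot.get_obs(); p=o['tool_pos']; print(o['width'],o['finger_force'])
delta(.394,.249,.093,-16)
m=lids(im); h=p[2]-.025+.021
s=proj("side",[*p[:2],h])[0]; print(s)
for e in (None,.0008): print(fit("side",m,s,h,"oval",p[:2],94.5,80,e))
print(measure("side",m,s,h-.0045))
w=white(im); print("cont oval",fit("side",w,(300,255),.08,"oval",(.395,.255),75))
print("cont square",fit("side",w,(258,218),.08,"square",(.55,.11),85),cv2.boundingRect(blob(w,(258,218)).astype(np.int32)))
cv2.imwrite("pics/c4.png",cv2.resize(im[140:300,190:370,::-1],None,fx=3.5,fy=3.5,interpolation=cv2.INTER_CUBIC))
E
```

```text
0.01580640004733783 29.868206083774567
tcp [0.4699 0.1917 0.1747] tool y head 4.4 shift units [ 0.63  -0.713  0.817]
turn units 0.454 j6 0.2
[279.85256054 209.8127983 ]
(array([0.4328, 0.2332]), np.float64(91.7), 'dil mm', np.float64(48.1), 'rms mm', np.float64(3.5))
(array([0.4414, 0.1783]), np.float64(95.9), 'dil mm', np.float64(0.0), 'rms mm', np.float64(17.3))
(array([0.4379, 0.1833]), (141, 154), 96.1)
cont oval (array([0.3984, 0.2407]), np.float64(71.2), 'dil mm', np.float64(-3.4), 'rms mm', np.float64(0.6))
cont square (array([0.5609, 0.0987]), np.float64(77.7), 'dil mm', np.float64(-12.6), 'rms mm', np.float64(2.1)) (241, 197, 30, 40)
```

View pics/c4.png

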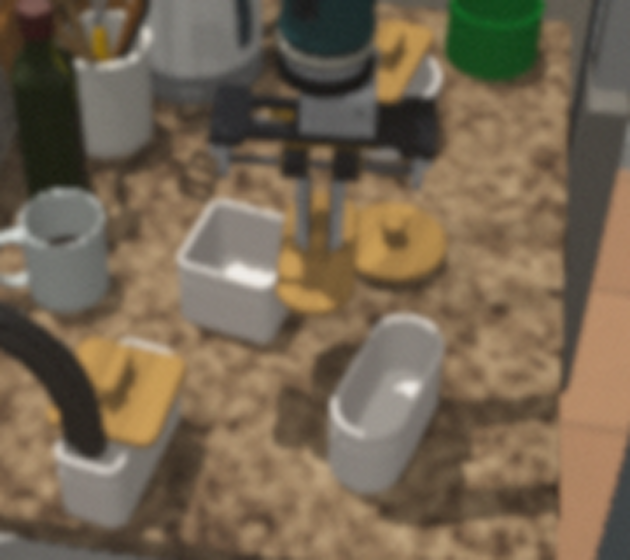

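The oval lid is in hand and the square container at c4 (235,270) is now free. I move the lid above the oval container and measure it there.

move_arm(motion=[0,0,0.151,0,0,0,0,0,0,0.151,0,0,0,0,0,0,0.152,0,0,0,0,0,0,0,0.113,-0.3,0,0,0,0,0,0.113,-0.3,0,0,0,0,0,0.113,-0.3,0.1,0,0,0,0,0,0,0.05,0,0,0,0,0,0,0,0,0,0,0,0,0,0,0])

```text
time: 9.08
tool_pos: [0.394, 0.2481, 0.1591]
ee_rot: [3.142, 0.001, 1.289]
wrist_force: [0.1, -0.4, -1.6]
width: 0.0155
finger_force: 29.9
```

```bash
cat >> h.py <<'E'
def held(name,kind,ang,zl,seed=None):
    """fit of the lid in hand; zl = TCP height above the lid origin"""
    im=robot.snapshot("side"); cv2.imwrite(f"pics/{name}.png",im[:,:,::-1]); p=robot.get_obs()['tool_pos']; h=p[2]-zl+.021
    s=proj("side",[*p[:2],h])[0]; m=lids(im)
    for e in (None,.0008): print("held",fit("side",m,s,h,kind,p[:2],ang,80,e))
    print("hull",measure("side",m,s,h-.0045))
    return im
E
python3 - <<'E'
from h import *
im=held("side5","oval",74,.025)
delta(.393,.249,.093,-16)
w=white(im)
print("cont square",fit("side",w,(258,218),.08,"square",(.55,.11),85),cv2.boundingRect(blob(w,(258,218)).astype(np.int32)))
E
```

```text
held (array([0.3949, 0.2337]), np.float64(74.2), 'dil mm', np.float64(-3.2), 'rms mm', np.float64(1.6))
held (array([0.3938, 0.239 ]), np.float64(76.6), 'dil mm', np.float64(0.0), 'rms mm', np.float64(2.1))
hull (array([0.3932, 0.2425]), (70, 159), 71.3)
tcp [0.3944 0.2481 0.1595] tool y head 163.8 shift units [ 0.005 -0.016  0.665]
turn units -0.005 j6 0.72
cont square (array([0.5464, 0.1077]), np.float64(85.8), 'dil mm', np.float64(1.6), 'rms mm', np.float64(1.9)) (241, 197, 36, 40)
```

```bash
python3 - <<'E'
from h import *
im=cv2.imread("pics/side5.png"); m=lids(im[:,:,::-1].copy())
p=robot.get_obs()['tool_pos']; s=proj("side",[*p[:2],.155])[0]
b=blob(m,s).astype(np.int32)
f=5;c=cv2.resize(im[190:285,250:350],None,fx=f,fy=f,interpolation=cv2.INTER_CUBIC)
cv2.polylines(c,[((b+.5-[250,190])*f).astype(np.int32)],True,(255,0,255),1)
cv2.circle(c,tuple(((proj("side",[*p[:2],.155])[0]+.5-[250,190])*f).astype(int)),3,(255,255,0),-1)
cv2.imwrite("pics/c5.png",c)
E
```

```text
(no output)
```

View pics/c5.png

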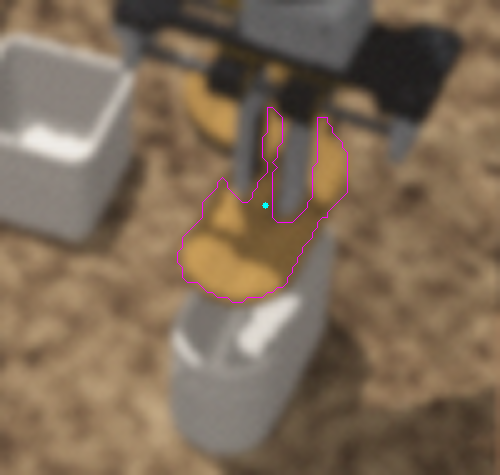

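```bash
sed -i 's/half=80,e=None):/half=80,e=None,near=0):/; s/np.radians(a0+np.arange/np.radians(a0+180*near+np.arange/' h.py
python3 - <<'E'
from h import *
m0=lids(cv2.imread("pics/side0.png")[:,:,::-1].copy()); m3=lids(cv2.imread("pics/side3.png")[:,:,::-1].copy()); m5=lids(cv2.imread("pics/side5.png")[:,:,::-1].copy())
for m in(m0,m3):
  for e in (None,.0008): print("rim near",fit("side",m,(258,205),.092,"oval",(.553,.106),94,60,e,1))
print("round near",fit("side",m0,(301,242),.092,"round",(.396,.24),0,80,.0008,1))
z=.1593-.025
for hf in(50,65): print("held near",fit("side",m5,proj("side",[.394,.248,.155])[0],z+.012,"oval",(.394,.248),74,hf,.0008,1))
E
```

```text
rim near (array([0.5578, 0.105 ]), np.float64(96.9), 'dil mm', np.float64(-2.8), 'rms mm', np.float64(0.6))
rim near (array([0.5534, 0.1005]), np.float64(89.2), 'dil mm', np.float64(0.0), 'rms mm', np.float64(0.9))
rim near (array([0.5578, 0.105 ]), np.float64(96.9), 'dil mm', np.float64(-2.8), 'rms mm', np.float64(0.6))
rim near (array([0.5534, 0.1005]), np.float64(89.2), 'dil mm', np.float64(0.0), 'rms mm', np.float64(0.9))
round near (array([0.392 , 0.2404]), np.float64(0.0), 'dil mm', np.float64(0.0), 'rms mm', np.float64(3.8))
held near (array([0.3945, 0.244 ]), np.float64(71.0), 'dil mm', np.float64(0.0), 'rms mm', np.float64(0.6))
held near (array([0.3935, 0.2445]), np.float64(69.3), 'dil mm', np.float64(0.0), 'rms mm', np.float64(0.6))
```

move_arm(motion=[0,0,0,0.025,0.013,0.15,0,0,0,0,0,0,0.15,0,0,0,0,0,0,0.15,0,0,0,0,0,0,0.07,0,0,0,0,0,0,0.04,0,0,0,0,0,0,0.03,0,0,0,0,0,0,0,0])

```text
time: 9.72
tool_pos: [0.3963, 0.2499, 0.102]
ee_rot: [3.14, 0.001, 1.289]
wrist_force: [-2.0, -4.0, 3.4]
width: 0.016
finger_force: 30.0
```

move_arm(motion=[0,0,0,-0.02,-0.005,0,0,0,0,0,0,0,0.03,0,0,0,0,0,0,0.02,0,0,0,0,0,0,0,0])

```text
time: 10.05
tool_pos: [0.3955, 0.2483, 0.0979]
ee_rot: [3.138, 0.0, 1.289]
wrist_force: [-1.7, -5.3, 8.2]
width: 0.0157
finger_force: 30.0
```

move_arm(motion=[0,0,0,-0.025,-0.005,0,0,0,0,0,0,0,0.02,0,0,0,0,0,0,0.01,0,0,0,0,0,0,0,0])

```text
time: 10.38
tool_pos: [0.3953, 0.2475, 0.0974]
ee_rot: [3.136, -0.004, 1.289]
wrist_force: [-2.6, -3.9, 17.4]
width: 0.0157
finger_force: 30.0
```

```bash
python3 - <<'E'
from h import *
o=robot.get_obs(); print(o['wrist_force'],o['wrist_torque'],o['tool_pos'],o['ee_rot'])
im=robot.snapshot("side");cv2.imwrite("pics/side6.png",im[:,:,::-1])
cv2.imwrite("pics/c6.png",cv2.resize(im[190:290,250:350,::-1],None,fx=5,fy=5,interpolation=cv2.INTER_CUBIC))
E
```

```text
[-2.57249444 -3.88866819 17.40628927] [-0.79915469  0.76860263 -0.06014904] [0.39528437 0.24753538 0.09737038] [ 3.1359229  -0.00392058  1.28930002]
```

View pics/c6.png

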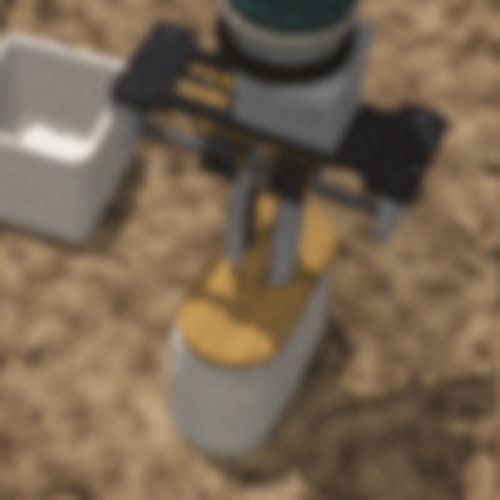

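move_arm(motion=[0,0,0,0,0,-0.04,0,0,0,0,0,0,0,0.15,0,0,0,0,0,0,0.3,0,0,0,0,0,0,0.35,0,0,0,0,0,0,0.35,0,0,0,0,0,-0.3,0.4,0,0,0,0,0,-0.4,0.6,0,0,0,0,0,-0.4,1,0,0,0,0,0,0,1])

```text
time: 11.18
tool_pos: [0.3962, 0.2488, 0.2147]
ee_rot: [3.131, -0.01, 1.29]
wrist_force: [1.2, 0.2, 0.8]
width: 0.0542
finger_force: 0.0
```

```bash
python3 - <<'E'
from h import *
im=robot.snapshot("side");cv2.imwrite("pics/side7.png",im[:,:,::-1]); m=lids(im)
for h in(.089,.101): 
  for e in(None,.0008): print(h,fit("side",m,proj("side",[.395,.248,h])[0],h,"oval",(.395,.248),74,80,e))
h=.080; print(fit("side",m,proj("side",[.395,.248,h])[0],h,"oval",(.395,.248),74,60,.0008,1))
w=white(im)
for hf in (40,60,80):print("cont square",fit("side",w,(258,218),.08,"square",(.55,.11),85,hf))
print("lid square",fit("side",m,(227,250),.101,"square",(.609,.31),83,40))
cv2.imwrite("pics/c7.png",cv2.resize(np.hstack([im[190:290,265:345,::-1],im[190:290,205:285,::-1]]),None,fx=5,fy=5,interpolation=cv2.INTER_CUBIC))
E
```

```text
0.089 (array([0.3943, 0.2493]), np.float64(75.9), 'dil mm', np.float64(3.4), 'rms mm', np.float64(0.4))
0.089 (array([0.3956, 0.2458]), np.float64(73.8), 'dil mm', np.float64(0.0), 'rms mm', np.float64(0.9))
0.101 (array([0.394, 0.26 ]), np.float64(75.9), 'dil mm', np.float64(2.9), 'rms mm', np.float64(0.4))
0.101 (array([0.3948, 0.2572]), np.float64(74.7), 'dil mm', np.float64(0.0), 'rms mm', np.float64(0.8))
(array([0.3953, 0.2346]), np.float64(73.8), 'dil mm', np.float64(0.0), 'rms mm', np.float64(0.5))
cont square (array([0.5516, 0.1067]), np.float64(78.7), 'dil mm', np.float64(-2.8), 'rms mm', np.float64(0.4))
cont square (array([0.5517, 0.1085]), np.float64(78.6), 'dil mm', np.float64(-1.1), 'rms mm', np.float64(0.4))
cont square (array([0.5523, 0.1085]), np.float64(78.6), 'dil mm', np.float64(-1.2), 'rms mm', np.float64(0.6))
lid square (array([0.6175, 0.3234]), np.float64(82.2), 'dil mm', np.float64(5.4), 'rms mm', np.float64(0.2))
```

View pics/c7.png

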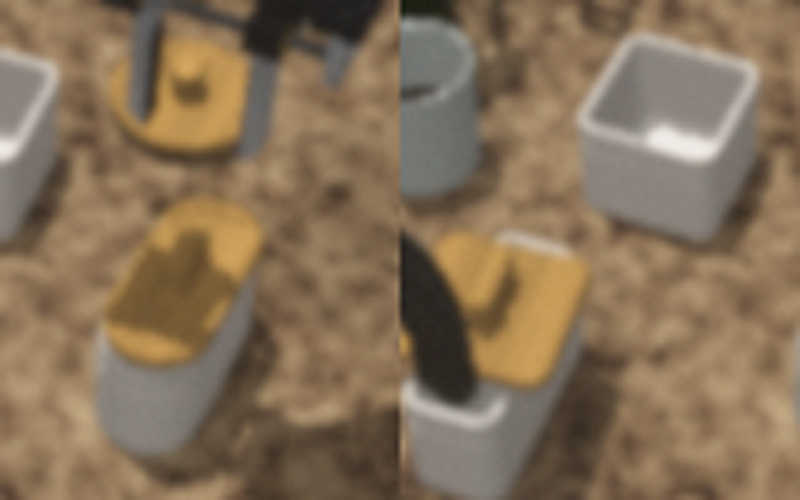

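The oval lid sits flush on the oval container at c7 (180,285), and the far-edge fit at z = 0.089 agrees with the container. The square lid is at c7 (515,310), with its bar running far to near.

```bash
sed -i 's/near=0):/near=0,dirs=None):/; s/    hx,hy,r=DIM\[kind\]/    if dirs is not None: t=np.radians(np.arange(*dirs,3)); N=np.c_[np.cos(t),np.sin(t)]; S=(P@N.T).max(0)\n    hx,hy,r=DIM[kind]/' h.py
python3 - <<'E'
from h import *
m=lids(cv2.imread("pics/side7.png")[:,:,::-1].copy())
px=lambda X,Y:[(X-400)/5+205-.4,Y/5+190-.4]
c=cast("side",[px(588,262),px(546,380),px(450,234),px(575,249)],.101)[:,:2]; print(c.round(4))
print("right edge head",np.degrees(np.arctan2(*(c[1]-c[0])[::-1])),"far edge",np.degrees(np.arctan2(*(c[2]-c[3])[::-1])))
for d in((170,285),(180,280),(160,290)):
  print("lid square",fit("side",m,(227,250),.101,"square",(.609,.31),80,80,.0008,0,d))
print(cast("side",[px(485,243),px(510,262),px(455,300)],.127).round(4))
E
```

```text
[[0.5691 0.2777]
 [0.5732 0.3672]
 [0.6566 0.2713]
 [0.579  0.2691]]
right edge head 87.35234820644087 far edge 1.590000830423806
lid square (array([0.6182, 0.3188]), np.float64(82.2), 'dil mm', np.float64(0.0), 'rms mm', np.float64(0.6))
lid square (array([0.6186, 0.3186]), np.float64(82.3), 'dil mm', np.float64(0.0), 'rms mm', np.float64(0.4))
lid square (array([0.618 , 0.3189]), np.float64(82.7), 'dil mm', np.float64(0.0), 'rms mm', np.float64(0.7))
[[0.6261 0.2961 0.127 ]
 [0.6079 0.3076 0.127 ]
 [0.6318 0.3409 0.127 ]]
```

move_arm(motion=[0,0,-0.11,0,0,0,0.7,0,0,-0.11,0,0,0,0.7,0,0,0,0.135,0.305,0,0.7,0,0,0,0.135,0.305,0,0.7,0,0,0,0.135,0.305,0,0.7,0,0,0,0.135,0.305,0,0.7,0,0,0,0.135,0.305,0,0.7,0,0,0,0.135,0.305,0,0.7,0,0,0,0.135,0.305,0,0.7,0,0,0,0,0,0.2,0.7,0,0,0,0,0,0,0.7,0,0,0,0,0,0,0.7])

```text
time: 12.23
tool_pos: [0.6137, 0.3173, 0.1818]
ee_rot: [-3.134, 0.004, 1.463]
wrist_force: [0.5, -0.5, 0.7]
width: 0.0656
finger_force: 0.0
```

```bash
python3 - <<'E'
from h import *
im=robot.snapshot("side");cv2.imwrite("pics/side8.png",im[:,:,::-1])
delta(.618,.321,.1055,-6)
cv2.imwrite("pics/c8.png",cv2.resize(im[130:310,130:310,::-1],None,fx=3.3,fy=3.3,interpolation=cv2.INTER_CUBIC))
E
```

```text
tcp [0.614  0.3176 0.1844] tool y head 173.8 shift units [0.038 0.036 0.789]
turn units -0.004 j6 0.5
```

View pics/c8.png

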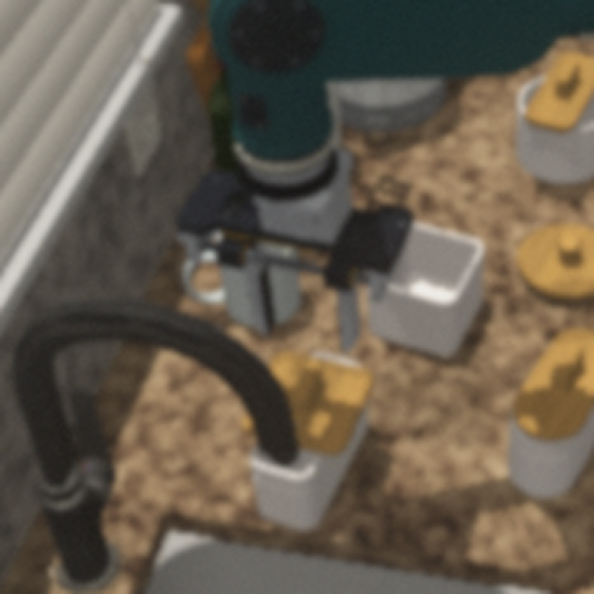

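move_arm(motion=[0,0,0,0.02,0.03,0.2,0.7,0,0,0,0,0,0.2,0.7,0,0,0,0,0,0.1,0.7,0,0,0,0,0,0,0.7,0,0,0,0,0,0,0.7])

```text
time: 12.7
tool_pos: [0.6179, 0.3194, 0.1372]
ee_rot: [-3.141, -0.0, 1.463]
wrist_force: [-0.0, -0.3, 0.1]
width: 0.0659
finger_force: 0.0
```

move_arm(motion=[0,0,0,0,0,0.2,0.7,0,0,0,0,0,0.1,0.7,0,0,0,0,0,0,0.5,0,0,0,0,0,0,0.2,0,0,0,0,0,0,0,0,0,0,0,0,0,0,0,0,0,0,0,0,0,0,0,0,0,0,0,0,0,0,0,0,0,0,0,0,0,0,0,0,0,0])

```text
time: 13.53
tool_pos: [0.6188, 0.3196, 0.1067]
ee_rot: [3.141, -0.0, 1.463]
wrist_force: [2.4, 0.8, -0.0]
width: 0.0159
finger_force: 7.8
```

move_arm(motion=[0,0,0,0,0,0,0,0,0,0,0,0,0,0,0,0,0,0,0,-0.1,0,0,0,0,0,0,-0.2,0,0,0,0.116,0,0,-0.25,0,0,0,0,-0.36,-0.041,0,0,0,0,0,-0.36,-0.041,0,0,0,0,0,-0.36,-0.041,0,0,0,0,0,-0.36,-0.041,0,0,0,0,0,-0.36,-0.041,0,0,0,0,0,-0.36,-0.041,0,0,0,0,0,0,0,0,0])

```text
time: 14.53
tool_pos: [0.5499, 0.1072, 0.1621]
ee_rot: [-3.141, 0.004, 1.366]
wrist_force: [0.9, 0.5, -0.6]
width: 0.0158
finger_force: 30.0
```

```bash
python3 - <<'E'
from h import *
im=held("side9","square",78.6,.0267); delta(.552,.1115,.0947,-11.4)
m=lids(im); p=robot.get_obs()['tool_pos']; z=p[2]-.0267
for hf in(60,80): print("near",fit("side",m,proj("side",[*p[:2],z+.02])[0],z+.012,"square",p[:2],78.6,hf,.0008,1))
w=white(im)
for d in((180,280),(170,290),None): print("cont oblong",fit("side",w,(228,262),.08,"oblong",(.607,.32),82,70,None,0,d),cv2.boundingRect(blob(w,(228,262)).astype(np.int32)))
print(robot.get_obs()['finger_force'])
E
```

```text
held (array([0.5482, 0.1108]), np.float64(87.1), 'dil mm', np.float64(1.9), 'rms mm', np.float64(1.4))
held (array([0.5482, 0.1094]), np.float64(88.3), 'dil mm', np.float64(0.0), 'rms mm', np.float64(1.4))
hull (array([0.5492, 0.1044]), (106, 107), 82.3)
tcp [0.5509 0.11   0.1621] tool y head 168.3 shift units [0.017 0.007 0.674]
turn units -0.006 j6 0.3
near (array([0.5534, 0.1006]), np.float64(80.1), 'dil mm', np.float64(0.0), 'rms mm', np.float64(0.9))
near (array([0.5516, 0.1001]), np.float64(78.6), 'dil mm', np.float64(0.0), 'rms mm', np.float64(1.6))
cont oblong (array([0.6214, 0.3433]), np.float64(95.0), 'dil mm', np.float64(23.2), 'rms mm', np.float64(1.1)) (206, 237, 35, 54)
cont oblong (array([0.6187, 0.3372]), np.float64(92.9), 'dil mm', np.float64(16.4), 'rms mm', np.float64(2.1)) (206, 237, 35, 54)
cont oblong (array([0.6192, 0.3187]), np.float64(79.8), 'dil mm', np.float64(-1.7), 'rms mm', np.float64(0.6)) (206, 237, 35, 54)
29.981476664543152
```

move_arm(motion=[0,0,0,0.01,0.005,0.2,0,0,0,0,0,0,0.2,0,0,0,0,0,0,0.1,0,0,0,0,0,0,0.05,0,0,0,0,0,0,0.03,0,0,0,0,0,0,0.03,0,0,0,0,0,0,0,0])

```text
time: 15.17
tool_pos: [0.5528, 0.1133, 0.1027]
ee_rot: [3.14, 0.001, 1.372]
wrist_force: [-3.4, -2.5, 1.8]
width: 0.016
finger_force: 30.0
```

move_arm(motion=[0,0,0,-0.02,-0.013,0,0,0,0,0,0,0,0.03,0,0,0,0,0,0,0.02,0,0,0,0,0,0,0,0])

```text
time: 15.5
tool_pos: [0.5514, 0.1117, 0.0952]
ee_rot: [3.14, 0.0, 1.371]
wrist_force: [2.1, -1.5, -1.0]
width: 0.0154
finger_force: 30.0
```

move_arm(motion=[0,0,0,0,0,0.007,0,0,0,0,0,0,0,0.2,0,0,0,0,0,0,0.35,0,0,0,0,0,0,0.4,0,0,0,0,0,0,0.4,0,0,0,0,0,-0.3,0.5,0,0,0,0,0,-0.4,0.6,0,0,0,0,0,-0.4,0.7,0,0,0,-0.35,-0.1,0,0.7,0,0,0,-0.35,-0.1,0,0.7,0,0,0,0,0,0,0.7])

```text
time: 16.42
tool_pos: [0.5158, 0.0435, 0.2064]
ee_rot: [3.14, 0.002, 1.367]
wrist_force: [0.3, -0.4, -0.1]
width: 0.0658
finger_force: 0.0
```

```bash
python3 - <<'E'
from h import *
im=robot.snapshot("side");cv2.imwrite("pics/side10.png",im[:,:,::-1]); m=lids(im)
for h in(.089,.101): print("sq",h,fit("side",m,proj("side",[.552,.11,h])[0],h,"square",(.552,.11),78.6,80,.0008))
print("sq near",fit("side",m,proj("side",[.552,.11,.09])[0],.080,"square",(.552,.11),78.6,80,.0008,1))
w=white(im)
for hf in(60,80): print("cont oblong",fit("side",w,(228,262),.08,"oblong",(.607,.32),80,hf))
m0=lids(cv2.imread("pics/side0.png")[:,:,::-1].copy()); m7=lids(cv2.imread("pics/side7.png")[:,:,::-1].copy())
for q in(m0,m7,m):
  for hf in (60,80): print("ob",fit("side",q,(301,156),.101,"oblong",(.442,-.183),78,hf,.0008), fit("side",q,(301,156),.092,"oblong",(.442,-.183),78,hf,.0008,1))
  print(measure("side",q,(301,156),.0965))
delta(.442,-.180,.1055,-12)
print("ob bar",cast("side",[[303.5,154]],.127))
E
```

```text
sq 0.089 (array([0.5511, 0.1106]), np.float64(78.4), 'dil mm', np.float64(0.0), 'rms mm', np.float64(0.7))
sq 0.101 (array([0.5486, 0.1236]), np.float64(78.3), 'dil mm', np.float64(0.0), 'rms mm', np.float64(0.7))
sq near (array([0.5501, 0.1037]), np.float64(76.2), 'dil mm', np.float64(0.0), 'rms mm', np.float64(0.9))
cont oblong (array([0.6187, 0.3186]), np.float64(80.6), 'dil mm', np.float64(-1.9), 'rms mm', np.float64(0.7))
cont oblong (array([0.6188, 0.319 ]), np.float64(80.2), 'dil mm', np.float64(-1.5), 'rms mm', np.float64(0.6))
ob (array([ 0.4435, -0.1804]), np.float64(75.2), 'dil mm', np.float64(0.0), 'rms mm', np.float64(1.8)) (array([ 0.4369, -0.1847]), np.float64(66.3), 'dil mm', np.float64(0.0), 'rms mm', np.float64(1.2))
ob (array([ 0.4408, -0.1791]), np.float64(80.1), 'dil mm', np.float64(0.0), 'rms mm', np.float64(1.9)) (array([ 0.442 , -0.1871]), np.float64(74.8), 'dil mm', np.float64(0.0), 'rms mm', np.float64(2.5))
(array([ 0.4416, -0.1858]), (66, 154), 75.9)
ob (array([0.4296, 0.1119]), np.float64(54.3), 'dil mm', np.float64(0.0), 'rms mm', np.float64(3.8)) (array
[... 238 characters left out ...]
 'dil mm', np.float64(0.0), 'rms mm', np.float64(4.0))
(array([0.4137, 0.097 ]), (90, 112), 89.4)
ob (array([ 0.447 , -0.1822]), np.float64(62.6), 'dil mm', np.float64(0.0), 'rms mm', np.float64(1.6)) (array([ 0.4444, -0.1891]), np.float64(75.6), 'dil mm', np.float64(0.0), 'rms mm', np.float64(1.6))
ob (array([ 0.4387, -0.1777]), np.float64(76.0), 'dil mm', np.float64(0.0), 'rms mm', np.float64(3.4)) (array([ 0.4427, -0.1894]), np.float64(74.9), 'dil mm', np.float64(0.0), 'rms mm', np.float64(2.4))
(array([ 0.4403, -0.184 ]), (59, 154), 74.1)
tcp [0.5166 0.0455 0.2056] tool y head 168.4 shift units [-2.359 -0.276  1.001]
turn units 0.008 j6 0.18
ob bar [[ 0.43365174 -0.15857141  0.127     ]]
```

move_arm(motion=[0,0,0.053,0,0,0,0.7,0,0,0,-0.34,-0.026,0,0.7,0,0,0,-0.34,-0.026,0,0.7,0,0,0,-0.34,-0.026,0,0.7,0,0,0,-0.34,-0.026,0,0.7,0,0,0,-0.34,-0.026,0,0.7,0,0,0,-0.34,-0.026,0,0.7,0,0,0,-0.34,-0.026,0,0.7,0,0,0,0,0,0.3,0.7,0,0,0,0,0,0.3,0.7,0,0,0,0,0,0,0.7,0,0,0,0,0,0,0.7])

```text
time: 17.47
tool_pos: [0.442, -0.1784, 0.1429]
ee_rot: [-3.137, -0.002, 1.33]
wrist_force: [-0.2, 0.2, 1.0]
width: 0.0661
finger_force: 0.0
```

```bash
python3 - <<'E'
from h import *
delta(.442,-.181,.106,-14)
im=robot.snapshot("side");cv2.imwrite("pics/side11.png",im[:,:,::-1])
cv2.imwrite("pics/c11.png",cv2.resize(im[110:230,240:360,::-1],None,fx=5,fy=5,interpolation=cv2.INTER_CUBIC))
E
```

```text
tcp [ 0.442  -0.1784  0.1429] tool y head 166.2 shift units [-0.025  0.007  0.369]
turn units 0.005 j6 -0.26
```

View pics/c11.png

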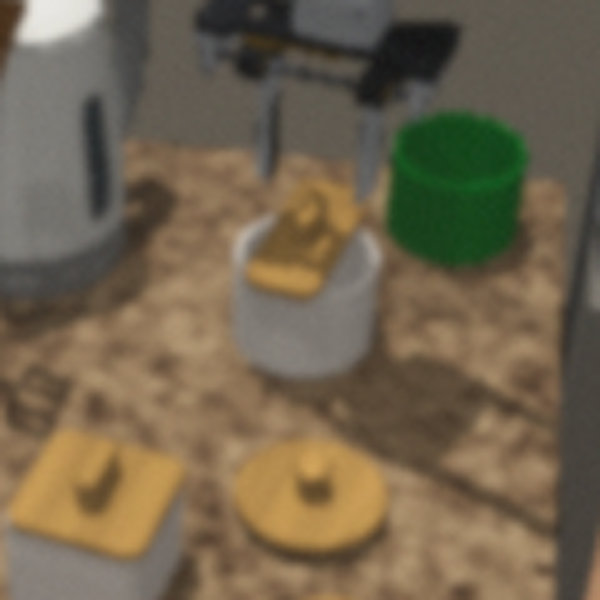

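The fingers straddle the oblong lid's bar at c11 (312,215), and the square lid is seated at bottom left.

move_arm(motion=[0,0,0,0,0,0.2,0.7,0,0,0,0,0,0.13,0.7,0,0,0,0,0,0.03,0.7,0,0,0,0,0,0,0.5,0,0,0,0,0,0,0.2,0,0,0,0,0,0,0,0,0,0,0,0,0,0,0,0,0,0,0,0,0,0,0,0,0,0,0,0,0,0,0,0,0,0,0,0,0,0,0,0,0,0])

```text
time: 18.43
tool_pos: [0.4431, -0.1796, 0.109]
ee_rot: [3.141, -0.0, 1.33]
wrist_force: [2.7, -0.5, -1.0]
width: 0.0159
finger_force: 11.9
```

move_arm(motion=[0,0,0,0,0,0,0,0,0,0,0,0,-0.1,0,0,0,0,0,0,-0.2,0,0,0,-0.093,0,0,-0.25,0,0,0,0,0.2,0.034,-0.15,0,0,0,0,0.35,0.06,0,0,0,0,0,0.35,0.06,0,0,0,0,0,0.35,0.06,0,0,0,0,0,0.35,0.06,0,0,0,0,0,0.35,0.06,0,0,0,0,0,0.35,0.06,0,0,0,0,0,0.35,0.06,0,0])

```text
time: 19.43
tool_pos: [0.532, 0.0759, 0.1792]
ee_rot: [-3.141, 0.0, 1.403]
wrist_force: [1.0, -0.2, -1.2]
width: 0.0156
finger_force: 29.9
```

move_arm(motion=[0,0,0,0.35,0.06,0,0,0,0,0,0.35,0.06,0,0,0,0,0,0.35,0.06,0,0,0,0,0,0.35,0.06,0,0,0,0,0,0.35,0.06,0,0,0,0,0,0.35,0.06,0,0,0,0,0,0.28,0.05,0,0,0,0,0,0,0,0.1,0,0,0,0,0,0,0,0,0,0,0,0,0,0,0])

```text
time: 20.27
tool_pos: [0.6113, 0.301, 0.1673]
ee_rot: [-3.139, 0.003, 1.403]
wrist_force: [0.5, -0.5, -1.3]
width: 0.0158
finger_force: 29.9
```

```bash
python3 - <<'E'
from h import *
print(robot.get_obs()['finger_force'])
im=held("side12","oblong",80.4,.029); delta(.6188,.321,.097,-9.6)
m=lids(im); p=robot.get_obs()['tool_pos']; z=p[2]-.029
for hf in(60,80): print("near",fit("side",m,proj("side",[*p[:2],z+.02])[0],z+.012,"oblong",p[:2],80,hf,.0008,1))
w=white(im)
for hf in (40,80): print("cont round",fit("side",w,(300,168),.08,"round",(.437,-.165),0,hf),cv2.boundingRect(blob(w,(300,168)).astype(np.int32)))
E
```

```text
29.897299110889435
held (array([0.6073, 0.3075]), np.float64(86.1), 'dil mm', np.float64(-0.4), 'rms mm', np.float64(2.1))
held (array([0.6067, 0.3091]), np.float64(86.5), 'dil mm', np.float64(0.0), 'rms mm', np.float64(2.1))
hull (array([0.6092, 0.2976]), (65, 146), 80.8)
tcp [0.6116 0.3007 0.1683] tool y head 170.3 shift units [0.213 0.036 0.713]
turn units -0.002 j6 0.54
near (array([0.606 , 0.2957]), np.float64(74.7), 'dil mm', np.float64(0.0), 'rms mm', np.float64(3.4))
near (array([0.6108, 0.2933]), np.float64(83.9), 'dil mm', np.float64(0.0), 'rms mm', np.float64(5.7))
cont round (array([ 0.4397, -0.1799]), np.float64(-0.3), 'dil mm', np.float64(-0.6), 'rms mm', np.float64(0.4)) (287, 152, 29, 33)
cont round (array([ 0.4418, -0.1817]), np.float64(0.0), 'dil mm', np.float64(-2.5), 'rms mm', np.float64(0.9)) (287, 152, 29, 33)
```

move_arm(motion=[0,0,0,0.215,0.036,0,0,0,0,0,0,0,0.2,0,0,0,0,0,0,0.2,0,0,0,0,0,0,0.1,0,0,0,0,0,0,0.05,0,0,0,0,0,0,0.05,0,0,0,0,0,0,0.02,0,0,0,0,0,0,0,0,0,0,0,0,0,0,0])

```text
time: 21.07
tool_pos: [0.6198, 0.3226, 0.108]
ee_rot: [3.14, -0.001, 1.403]
wrist_force: [-0.1, 0.3, -1.5]
width: 0.0157
finger_force: 29.9
```

move_arm(motion=[0,0,0,0,0,0.03,0,0,0,0,0,0,0.03,0,0,0,0,0,0,0,0])

```text
time: 21.32
tool_pos: [0.6201, 0.3215, 0.103]
ee_rot: [3.139, 0.001, 1.402]
wrist_force: [-1.3, -3.3, 4.1]
width: 0.0159
finger_force: 30.0
```

move_arm(motion=[0,0,0,-0.022,-0.006,0,0,0,0,0,0,0,0.025,0,0,0,0,0,0,0.02,0,0,0,0,0,0,0,0])

```text
time: 21.65
tool_pos: [0.6191, 0.3202, 0.1008]
ee_rot: [3.138, -0.001, 1.402]
wrist_force: [-3.2, -4.2, 11.3]
width: 0.016
finger_force: 30.0
```

move_arm(motion=[0,0,0,0,0,-0.02,0,0,0,0,-0.025,-0.015,0,0,0,0,0,0,0,0.02,0,0,0,0,0,0,0,0])

```text
time: 21.98
tool_pos: [0.6175, 0.3197, 0.0974]
ee_rot: [3.138, -0.004, 1.404]
wrist_force: [2.7, 3.3, 5.0]
width: 0.0154
finger_force: 30.0
```

move_arm(motion=[0,0,0,0,0,0,0.2,0,0,0,0,0,0,0.35,0,0,0,0,0,0,0.4,0,0,0,0,0,0,0.4,0,0,0,0,0,-0.3,0.5,0,0,0,0,0,-0.4,0.6,0,0,0,0,0,-0.4,0.7,0,0,0,-0.33,-0.15,0,0.8,0,0,0,-0.33,-0.15,0,0.8,0,0,0,-0.33,-0.15,0,0.8,0,0,0,-0.33,-0.15,0,0.8,0,0,0,-0.33,-0.15,0,0.8])

```text
time: 22.98
tool_pos: [0.5134, 0.1668, 0.2056]
ee_rot: [-3.14, 0.001, 1.403]
wrist_force: [-0.3, -0.8, 0.6]
width: 0.0752
finger_force: 0.0
```

move_arm(motion=[0,0,0,-0.33,-0.15,0,0.8,0,0,0,-0.33,-0.15,0,0.8,0,0,0,-0.33,-0.15,0,0.8,0,0,0,-0.33,-0.15,0,0.8,0,0,0,-0.33,-0.15,0,0.8,0,0,0,0,0,0.2,0.8,0,0,0,0,0,0.2,0.8,0,0,0,0,0,0.2,0.8,0,0,0,0,0,0,0.8,0,0,0,0,0,0,0.8])

```text
time: 23.82
tool_pos: [0.4122, 0.018, 0.1452]
ee_rot: [-3.138, 0.0, 1.403]
wrist_force: [-0.3, -0.1, 0.7]
width: 0.0752
finger_force: 0.0
```

```bash
python3 - <<'E'
from h import *
im=robot.snapshot("side");cv2.imwrite("pics/side13.png",im[:,:,::-1]); m=lids(im)
for h in(.089,.101): print("ob",h,fit("side",m,proj("side",[.618,.319,h])[0],h,"oblong",(.618,.319),80,80,.0008))
w=white(im)
for hf in (40,80): print("cont round",fit("side",w,(300,168),.08,"round",(.437,-.165),0,hf),cv2.boundingRect(blob(w,(300,168)).astype(np.int32)))
delta(.4115,.0165,.0265)
E
```

```text
ob 0.089 (array([0.6149, 0.3201]), np.float64(81.0), 'dil mm', np.float64(0.0), 'rms mm', np.float64(1.3))
ob 0.101 (array([0.6113, 0.3305]), np.float64(81.2), 'dil mm', np.float64(0.0), 'rms mm', np.float64(1.3))
cont round (array([ 0.4362, -0.072 ]), np.float64(-84.9), 'dil mm', np.float64(60.7), 'rms mm', np.float64(1.1)) (287, 159, 29, 26)
cont round (array([ 0.4389, -0.1226]), np.float64(0.0), 'dil mm', np.float64(15.5), 'rms mm', np.float64(4.4)) (287, 159, 29, 26)
tcp [0.4133 0.018  0.1466] tool y head 170.4 shift units [-0.018 -0.015  1.201]
```

move_arm(motion=[0,0,0,-0.01,-0.01,0.3,0.8,0,0,0,0,0,0.3,0.8,0,0,0,0,0,0.3,0.8,0,0,0,0,0,0.2,0.8,0,0,0,0,0,0.07,0.8,0,0,0,0,0,0,0.5,0,0,0,0,0,0,0,0,0,0,0,0,0,0,0,0,0,0,0,0,0,0,0,0,0,0,0,0,0,0,0,0,0,0,0,0,0,0,0,0,0,0])

```text
time: 24.87
tool_pos: [0.4126, 0.0171, 0.0299]
ee_rot: [3.14, -0.0, 1.403]
wrist_force: [0.1, -0.7, -0.5]
width: 0.0324
finger_force: 0.0
```

move_arm(motion=[0,0,0,0,0,0,0,0,0,0,0,0,0,0,0,0,0,0,0,0,0])

```text
time: 25.12
tool_pos: [0.4129, 0.0171, 0.0298]
ee_rot: [3.14, -0.0, 1.403]
wrist_force: [1.5, 0.6, 1.6]
width: 0.024
finger_force: 30.0
```

```bash
python3 - <<'E'
from h import *
w=white(cv2.imread("pics/side12.png")[:,:,::-1].copy())
for hf in (60,75): print(fit("side",w,(300,168),.08,"round",(.437,-.175),0,hf,-.0013))
w=white(cv2.imread("pics/side0.png")[:,:,::-1].copy()); b=blob(w,(300,168)); P=cast("side",b,.08); print(P[:,0].min(),P[:,0].max())
E
```

```text
(array([ 0.441 , -0.1803]), np.float64(0.0), 'dil mm', np.float64(0.0), 'rms mm', np.float64(1.0))
(array([ 0.4416, -0.1802]), np.float64(0.0), 'dil mm', np.float64(0.0), 'rms mm', np.float64(1.0))
0.38683429378548934 0.4886025217105819
```

move_arm(motion=[0,0,0,0,0,-0.2,0,0,0,0,0,0,-0.4,0,0,0,0,0,0,-0.4,0,0,0,0,0,0,-0.3,0,0,0,0,0,0,0,0,0,0,0,0,0,0,0])

```text
time: 25.62
tool_pos: [0.4129, 0.0171, 0.1606]
ee_rot: [3.139, -0.0, 1.403]
wrist_force: [0.2, 0.4, -1.5]
width: 0.0244
finger_force: 30.0
```

move_arm(motion=[0,0,0,-0.311,0.1,0,0,0,0,0,-0.311,0.1,0,0,0,0,0,-0.311,0.1,0,0,0,0,0,-0.311,0.1,0,0,0,0,0,-0.311,0.1,0,0,0,0,0,-0.311,0.1,0,0,0,0,0,0,0,0,0,0,0,0,0,0,0,0,0,0,0,0,0,0,0])

```text
time: 26.37
tool_pos: [0.4388, -0.1758, 0.1568]
ee_rot: [-3.137, -0.002, 1.402]
wrist_force: [-0.5, -0.2, -1.1]
width: 0.0246
finger_force: 30.0
```

```bash
python3 - <<'E'
from h import *
im=held("side14","round",0,.0298); delta(.441,-.177,.108)
m=lids(im); p=robot.get_obs()['tool_pos']; z=p[2]-.0298
print("near",fit("side",m,proj("side",[*p[:2],z+.02])[0],z+.012,"round",p[:2],80,70,.0008,1))
E
```

```text
held (array([ 0.4358, -0.1598]), np.float64(0.0), 'dil mm', np.float64(4.9), 'rms mm', np.float64(2.0))
held (array([ 0.4364, -0.165 ]), np.float64(0.0), 'dil mm', np.float64(0.0), 'rms mm', np.float64(2.4))
hull (array([ 0.4379, -0.1732]), (101, 109), 10.2)
tcp [ 0.4391 -0.1755  0.1574] tool y head 170.4 shift units [-0.012  0.021  0.494]
near (array([ 0.4371, -0.1807]), np.float64(80.0), 'dil mm', np.float64(0.0), 'rms mm', np.float64(1.7))
```

move_arm(motion=[0,0,0,-0.01,0.015,0.2,0,0,0,0,0,0,0.15,0,0,0,0,0,0,0.08,0,0,0,0,0,0,0.07,0,0,0,0,0,0,0.03,0,0,0,0,0,0,0,0])

```text
time: 26.92
tool_pos: [0.4412, -0.1774, 0.1058]
ee_rot: [-3.141, -0.0, 1.404]
wrist_force: [-0.1, -0.1, -1.0]
width: 0.0242
finger_force: 30.0
```

Already 4 mm in with no contact force, so I continue down.

move_arm(motion=[0,0,0,0,0,0.03,0,0,0,0,0,0,0.03,0,0,0,0,0,0,0.015,0,0,0,0,0,0,0,0])

```text
time: 27.25
tool_pos: [0.4414, -0.1781, 0.0987]
ee_rot: [-3.142, -0.0, 1.403]
wrist_force: [-0.4, -0.7, -1.5]
width: 0.0243
finger_force: 30.0
```

move_arm(motion=[0,0,0,0,0,0.008,0,0,0,0,0,0,0,0.3,0,0,0,0,0,0,0.5,0,0,0,0,0,0,0.6,0,0,0,0,0,0,0.6,0,0,0,0,0,-0.3,0.6,0,0,0,0,0,-0.4,0.7,0,0,0,0,0,-0.4,0.7,0,0,0,0,-0.3,-0.2,0.7,0,0,0,0,-0.3,-0.2,0.7,0,0,0,0,-0.3,-0.2,0.7,0,0,0,0,0,0,0.7])

```text
time: 28.25
tool_pos: [0.3512, -0.1633, 0.274]
ee_rot: [3.133, 0.005, 1.402]
wrist_force: [0.6, 0.2, 1.3]
width: 0.0661
finger_force: 0.0
```

```bash
python3 - <<'E'
from h import *
im=robot.snapshot("side");cv2.imwrite("pics/side15.png",im[:,:,::-1]); m=lids(im)
for k,c,a in(("round",(.441,-.178),0),("square",(.552,.11),78.6),("oval",(.396,.247),74),("oblong",(.618,.319),80)):
  print(k,[fit("side",m,proj("side",[*c,h])[0],h,k,c,a,70,.0008)[:2] for h in(.089,.101)])
cv2.imwrite("pics/c15.png",cv2.resize(im[110:290,190:370,::-1],None,fx=3.3,fy=3.3,interpolation=cv2.INTER_CUBIC))
E
```

```text
round [(array([ 0.4384, -0.1833]), np.float64(0.0)), (array([ 0.4373, -0.1666]), np.float64(0.0))]
square [(array([0.5521, 0.1097]), np.float64(78.2)), (array([0.5495, 0.1227]), np.float64(77.9))]
oval [(array([0.4003, 0.2442]), np.float64(69.7)), (array([0.4011, 0.255 ]), np.float64(67.7))]
oblong [(array([0.6157, 0.3194]), np.float64(79.0)), (array([0.6122, 0.3298]), np.float64(79.2))]
```

View pics/c15.png

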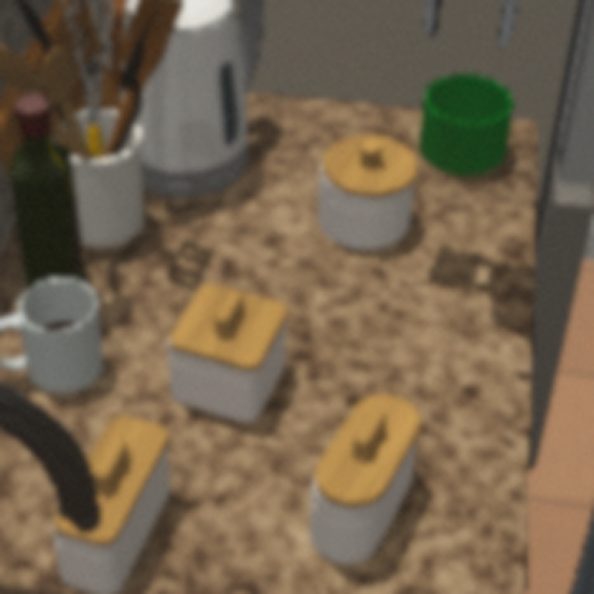

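```bash
python3 - <<'E'
from h import *
im=cv2.imread("pics/side15.png")[:,:,::-1].copy(); m=lids(im)
for k,c,a in(("round",(.441,-.178),0),("square",(.552,.11),78.6),("oval",(.396,.247),74),("oblong",(.618,.319),80)):
  s=proj("side",[*c,.089])[0]
  print(k,"far",fit("side",m,s,.089,k,c,a,80,.0008),"near",fit("side",m,s,.080,k,c,a,70,.0008,1),measure("side",m,s,.0845))
b=im[190:290,275:330,::-1]; print(cv2.boundingRect(blob(m,proj("side",[.396,.247,.089])[0]).astype(np.int32)))
cv2.imwrite("pics/c16.png",cv2.resize(b,None,fx=6,fy=6,interpolation=cv2.INTER_CUBIC))
E
```

```text
round far (array([ 0.4388, -0.1832]), np.float64(0.0), 'dil mm', np.float64(0.0), 'rms mm', np.float64(1.8)) near (array([ 0.4375, -0.1874]), np.float64(0.0), 'dil mm', np.float64(0.0), 'rms mm', np.float64(1.5)) (array([ 0.4382, -0.1856]), (111, 113), 100.2)
square far (array([0.5517, 0.1096]), np.float64(78.6), 'dil mm', np.float64(0.0), 'rms mm', np.float64(1.2)) near (array([0.5497, 0.1037]), np.float64(75.3), 'dil mm', np.float64(0.0), 'rms mm', np.float64(0.8)) (array([0.551 , 0.1059]), (107, 109), 75.8)
oval far (array([0.3962, 0.2453]), np.float64(75.5), 'dil mm', np.float64(0.0), 'rms mm', np.float64(2.1)) near (array([0.392 , 0.2356]), np.float64(69.7), 'dil mm', np.float64(0.0), 'rms mm', np.float64(0.6)) (array([0.3949, 0.2385]), (78, 144), 77.2)
oblong far (array([0.616 , 0.3196]), np.float64(79.0), 'dil mm', np.float64(0.0), 'rms mm', np.float64(1.3)) near (array([0.6168, 0.3146]), np.float64(78.4), 'dil mm', np.float64(0.0), 'rms mm', np.float64(1.1)) (array([0.6166, 0.3163]), (65, 149), 78.5)
(285, 228, 34, 35)
```

View pics/c16.png

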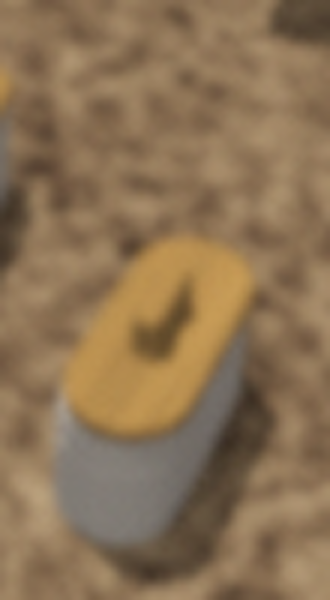

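The near end of the oval lid still reads about 4 mm off compared with the other lids, so it may be jammed on its taper. I regrip it, nudge it toward -y and seat it.

move_arm(motion=[0,0,0.142,0,0,0,0.7,0,0,0,0.369,-0.064,0,0.7,0,0,0,0.369,-0.064,0,0.7,0,0,0,0.369,-0.064,0,0.7,0,0,0,0.369,-0.064,0,0.7,0,0,0,0.369,-0.064,0,0.7,0,0,0,0.369,-0.064,0,0.7,0,0,0,0.369,-0.064,0,0.7,0,0,0,0.369,-0.064,0,0.7,0,0,0,0.369,-0.064,0,0.7,0,0,0,0.369,-0.064,0,0.7,0,0,0,0.369,-0.064,0,0.7])

```text
time: 29.3
tool_pos: [0.397, 0.2491, 0.2663]
ee_rot: [-3.14, 0.001, 1.292]
wrist_force: [0.5, -0.7, 0.9]
width: 0.0659
finger_force: 0.0
```

move_arm(motion=[0,0,0,0,0,0.3,0.7,0,0,0,0,0,0.3,0.7,0,0,0,0,0,0.3,0.7,0,0,0,0,0,0.3,0.7,0,0,0,0,0,0.1,0.7,0,0,0,0,0,0,0.6,0,0,0,0,0,0,0.6])

```text
time: 29.88
tool_pos: [0.3972, 0.2467, 0.1378]
ee_rot: [-3.141, 0.0, 1.291]
wrist_force: [0.9, 0.5, -0.1]
width: 0.0575
finger_force: 0.0
```

Down to 0.098 (the plate top should be at 0.089, plus clearance in case of tilt), then close.

move_arm(motion=[0,0,0,0,-0.015,0.2,0.6,0,0,0,0,0,0.15,0.6,0,0,0,0,0,0.05,0.6,0,0,0,0,0,0,0.4,0,0,0,0,0,0,0.2,0,0,0,0,0,0,0,0,0,0,0,0,0,0,0,0,0,0,0,0,0,0,0,0,0,0,0,0,0,0,0,0,0,0,0,0,0,0,0,0,0,0])

```text
time: 30.8
tool_pos: [0.3958, 0.2469, 0.0983]
ee_rot: [3.141, -0.0, 1.291]
wrist_force: [0.6, -0.8, 0.3]
width: 0.0157
finger_force: 29.9
```

```bash
python3 - <<'E'
from h import *
o=robot.get_obs(); print(o['wrist_force'].round(1),o['wrist_torque'].round(2),o['tool_pos'].round(4),o['width'],o['finger_force'])
E
```

```text
[ 0.6 -0.8  0.3] [-0.12  0.05  0.03] [0.3958 0.2469 0.0983] 0.015706787682875836 29.949681758880615
```

move_arm(motion=[0,0,0,-0.02,0,0,0,0,0,0,0,0,0.02,0,0,0,0,0,0,0,0,0,0,0,0,0,0,0])

```text
time: 31.13
tool_pos: [0.3954, 0.2458, 0.0967]
ee_rot: [3.141, -0.002, 1.291]
wrist_force: [-0.4, 3.1, 4.0]
width: 0.0157
finger_force: 30.0
```

move_arm(motion=[0,0,0,0,0,0.02,0,0,0,0,0,0,0,0,0,0,0,0,0,0,0])

```text
time: 31.38
tool_pos: [0.3956, 0.2456, 0.0946]
ee_rot: [3.14, -0.002, 1.292]
wrist_force: [1.2, 3.1, 4.1]
width: 0.0158
finger_force: 30.0
```

move_arm(motion=[0,0,0,0,0,0.02,0,0,0,0,0,0,0,0,0,0,0,0,0,0,0])

```text
time: 31.63
tool_pos: [0.3958, 0.2458, 0.0934]
ee_rot: [3.14, -0.002, 1.291]
wrist_force: [0.2, 4.4, 8.3]
width: 0.0158
finger_force: 30.0
```

move_arm(motion=[0,0,0,0.008,0,0.015,0,0,0,0,0,0,0,0,0,0,0,0,0,0,0])

```text
time: 31.88
tool_pos: [0.3958, 0.2458, 0.0933]
ee_rot: [3.14, -0.001, 1.291]
wrist_force: [-3.7, -0.8, 14.9]
width: 0.0158
finger_force: 30.0
```

move_arm(motion=[0,0,0,0,0,0.015,0,0,0,0,0,0,0,0,0,0,0,0,0,0,0])

```text
time: 32.13
tool_pos: [0.3958, 0.2458, 0.0933]
ee_rot: [3.139, -0.001, 1.291]
wrist_force: [-6.0, -0.8, 21.8]
width: 0.0157
finger_force: 30.0
```

move_arm(motion=[0,0,0,0,0,-0.045,0,0,0,0,0,0,0,0.2,0,0,0,0,0,0,0.4,0,0,0,0,0,0,0.4,0,0,0,0,0,0,0.4,0,0,0,0,0,-0.3,0.5,0,0,0,0,0,-0.4,0.6,0,0,0,0,0,-0.4,0.7,0,0,0,0,-0.4,-0.2,0.7,0,0,0,0,-0.4,0,0.7,0,0,0,0,-0.2,0,0.7,0,0,0,0,0,0,0.7])

```text
time: 33.13
tool_pos: [0.2991, 0.2734, 0.2227]
ee_rot: [-3.141, -0.001, 1.295]
wrist_force: [-0.7, 0.3, -0.1]
width: 0.0658
finger_force: 0.0
```

```bash
python3 - <<'E'
from h import *
im=robot.snapshot("side"); cv2.imwrite("pics/side17.png",im[:,:,::-1]); m=lids(im)
for k,c,a in(("round",(.441,-.178),0),("square",(.552,.11),78.6),("oval",(.396,.247),74),("oblong",(.618,.319),80)):
  s=proj("side",[*c,.089])[0]
  print(k,"far",fit("side",m,s,.089,k,c,a,80,.0008),"near",fit("side",m,s,.080,k,c,a,70,.0008,1),measure("side",m,s,.0845))
print(robot.get_obs()['tool_pos'])
E
```

```text
round far (array([ 0.4393, -0.1824]), np.float64(0.0), 'dil mm', np.float64(0.0), 'rms mm', np.float64(1.2)) near (array([ 0.4378, -0.188 ]), np.float64(0.0), 'dil mm', np.float64(0.0), 'rms mm', np.float64(1.2)) (array([ 0.4385, -0.1856]), (110, 113), 100.2)
square far (array([0.5517, 0.1096]), np.float64(78.6), 'dil mm', np.float64(0.0), 'rms mm', np.float64(1.2)) near (array([0.5497, 0.1035]), np.float64(76.1), 'dil mm', np.float64(0.0), 'rms mm', np.float64(0.8)) (array([0.5511, 0.1058]), (107, 109), 75.8)
oval far (array([0.3954, 0.2421]), np.float64(77.2), 'dil mm', np.float64(0.0), 'rms mm', np.float64(1.2)) near (array([0.3966, 0.2376]), np.float64(78.2), 'dil mm', np.float64(0.0), 'rms mm', np.float64(0.9)) (array([0.3941, 0.2385]), (77, 152), 77.1)
oblong far (array([0.6147, 0.32  ]), np.float64(80.8), 'dil mm', np.float64(0.0), 'rms mm', np.float64(1.2)) near (array([0.6173, 0.3145]), np.float64(79.0), 'dil mm', np.float64(0.0), 'rms mm', np.float64(1.1)) (array([0.6165, 0.3163]), (64, 148), 79.3)
[0.30063993 0.27285781 0.22208617]
```

```bash
python3 -c "
from bench import robot
print(robot.close_job())"
```

```text
the job is handed in; nothing more can be done
None
```

I put all four lids on their own containers and handed the job in at about 33 s; by the side camera and contact forces all four sit down on their rims, including the oval lid, which had jammed and which I pressed home (the top camera was blocked throughout).

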